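# Hang the strainer and hold the humidifier cap at its bleed mark

## Task

The humidifier tank has just been filled: lift the strainer basket out of its filler neck and hang it by its handle on the hook, then fit the bayonet cap into the neck and turn it clockwise to the yellow bleed mark, halfway to the red lock mark and well short of the lock click. A spring turns the cap back, so finish while still gripping it there, seated and steady at the yellow mark. Do not disturb the white grow block, the jar or the spanner.

Things in the scene. Friction and masses are not known exactly. Their poses are not given: they have to be found in the camera images.
- tank: Blue humidifier tank, fixed, 160 x 160 x 72 mm, on top a round grey plate 8 mm thick (radius 62 mm). Origin: centre of its underside on the bench, z up; yaw varies 35 degrees either way. A round grey filler neck (outer radius 45 mm, cavity radius 38 mm) stands on the origin's axis up to 130 mm; 50 mm deep inside.
- neck_mouth (a point): Centre of the neck's rim, 130 mm above the bench, on the tank's axis. The mouth (radius 28 mm) is an inward flange 6 mm thick with two notches 13 mm wide, open out to radius 38 mm, on the tank's +x and -x sides, where the cap's lugs go in; under the flange the lugs turn clockwise only (seen from above), anticlockwise is blocked.
- notch (a point): Middle of the notch on the tank's +x side, at rim height, 33 mm from the neck's axis; a white mark is beside it (the other notch and its marks lie opposite). The red lock mark is 80 degrees clockwise from it. Sprung balls in the neck meet the cap's lugs from about 53 degrees of turn and click past at about 64.
- yellow_mark (a point): Yellow bleed mark on the neck's outside at rim height, 45 mm from the neck's axis, 40 degrees clockwise (seen from above) from the notch on the tank's +x side; a second one lies opposite. At the bleed position the cap's bar points at the two yellow marks.
- basket: Loose strainer basket, about 150 g, at first standing in the neck, its rim on the neck's rim. Origin: centre of the cup's underside, 90 mm above the bench at first; z up. Steel cup radius 24 mm, orange rim disc radius 37 mm from z = 40 to 44 mm. On it a flat upright orange handle plate, 10 mm thick along the basket's x: window 48 mm wide (y), z = 44 to 94 mm.
- handle_window_top (a point): Middle of the lower edge of the handle's cross bar, 94 mm above the basket's origin: this edge lies on the hook's rod when hung. The cross bar is 64 mm wide (y), z = 94 to 104 mm.
- basket_grip (a point): Where to pinch the basket, across 10 mm along its x: 122 mm above its origin, in the middle of the grip tab, which is 40 mm wide (y) and stands on the cross bar from z = 104 to 137 mm.
- hook_stand: Fixed hook stand, origin on the bench below the rod's middle. Green round rod, radius 4 mm, level along the stand's x, axis 186 mm above the bench, from a post (radius 7 mm, x = +65 mm, top at 194 mm) to x = -40 mm; then the tip turns up to 202 mm at x = -47 mm. The tip points along the stand's -x, towards the robot's side. Foot plate 12 mm thick, 70 mm wide, x = -45 to 85 mm.
- hook_mid (a point): Top of the hook's rod in the middle of its usable length, 190 mm above the bench, straight above the stand's origin.
- cap: Loose black bayonet cap, about 150 g, standing on the bench. Origin: centre of its underside, z up. Plug radius 25 mm, z = 0 to 13 mm; two red lugs along +x and -x, 8 mm wide, z = 0 to 5 mm, out to radius 34 mm; disc radius 42 mm, z = 13 to 21 mm. It fits either way round. Seated, the disc lies on the rim, the origin is 117 mm above the bench, the lugs have 2 mm of play under the flange.
- cap_grip (a point): Where to pinch the cap, 45 mm above its origin: in a red grip bar along the cap's x (in line with the lugs), 50 mm long, 14 mm thick along y, z = 21 to 57 mm.
- bleed_ring (a joint): Sprung yellow ring inside the neck that the cap's lugs push clockwise: 0 at rest, up to 1.3 rad. After about 0.1 rad of free play it follows the cap, so it reads about 0.6 at the yellow mark. It pushes back with 0.035 N m, plus 0.1 N m per rad.
- grow_block: White mushroom grow block, a loose cylinder of radius 50 mm, 150 mm high, to be left alone; origin centre of underside.
- spawn_jar: Amber jar with white lid, loose, radius 36 mm, 120 mm high, to be left alone; origin centre of underside.
- spanner: Steel spanner 150 mm long lying loose on the bench along its x axis, to be left alone.

How it is judged:
On the way, in this order (a step that is already met when the one before it is completed fails the run):
1. the strainer basket hangs from the hook by its handle, let go (distance between handle_window_top and hook_mid below 0.04 m and y of handle_window_top in the frame of hook_stand between -0.022 and 0.022 m and height (world z) of handle_window_top above 0.18 m and angle between basket's own z axis and vertical below 0.35 rad and contact force between basket and hook_stand above 0.4 N and contact force between the fingers and basket below 0.05 N), for 0.3 s.
2. the cap is down in the neck at the notches, not yet turned (z of cap in the frame of tank below 0.1215 m and horizontal distance between cap and neck_mouth below 0.006 m and angle between cap's own z axis and vertical below 0.12 rad and angle between the x axis of cap and the x axis of tank, either way round below 0.25 rad and value of joint bleed_ring below 0.2 rad), for 0.1 s.
At the end, for the whole second after the job is handed in: Basket hangs let go on the hook by its handle, within 40 mm of the rod's middle and 20 degrees of upright; cap seated in the neck (4.5 mm of fully down, 6 mm of centre, 7 degrees of level), turned 40 degrees clockwise from the notches within 10, still, gripped with over 1 N (all of step 1 and z of cap in the frame of tank between 0.112 and 0.1215 m and horizontal distance between cap and neck_mouth below 0.006 m and angle between cap's own z axis and vertical below 0.12 rad and angle between the x axis of cap and the x axis of tank, either way round between 0.52 and 0.88 rad and value of joint bleed_ring between 0.3 and 0.9 rad and contact force between the fingers and cap above 1 N and angular speed of cap below 0.2 rad/s); the arm keeps its last pose, push and grip.
It fails at once if the cap was turned past the lock click (z of cap in the frame of tank below 0.1215 m and horizontal distance between cap and neck_mouth below 0.01 m and angle between the x axis of cap and the x axis of tank, either way round above 1.08 rad).
It fails at once if the grow block was disturbed (distance of grow_block from where it was at the start of the episode above 0.03 m or angle between grow_block's own z axis and vertical above 0.5 rad).
It fails at once if the jar was disturbed (distance of spawn_jar from where it was at the start of the episode above 0.03 m or angle between spawn_jar's own z axis and vertical above 0.5 rad).
It fails at once if the spanner was disturbed (distance of spanner from where it was at the start of the episode above 0.03 m).
It also fails if it takes over 61 s, if anything falls off the work surface, if the arm or the gripper's body presses on something with over 40 N, if the wrist force passes 120 N, or if a joint passes its speed limit or range.

## Robot

A 7-joint arm with a two-finger parallel gripper is mounted at the origin on the work surface. World frame = base frame: x ahead of the robot, y to its left, z up, the work surface at z = 0. Lengths are in m, angles in rad, forces in N, time in s.
With the tool pointing down it reaches from about 0.425 to 0.925 m from the base axis. Payload 6.8 kg.
Tool frame: the origin (TCP) lies on the mounting face of the last link; the fingertips stand 173 mm ahead of it and the grasp point (between the pads) lies 155 mm ahead of it; z points along the fingers, y is the line along which they close (so a half turn about z gives the same grasp; the last joint's range is limited). The gripper opens to 85 mm and grips with 20 to 120 N. Pads are 22 mm wide; open, the fingers measure 114 mm over their backs; the gripper's body (76 mm by 85 mm) begins 54 mm behind the grasp point. The pads swing forward as they close: fully open they stand 13 mm farther back than shut.
Start: joints at [1.182, 0.477, 0.022, 1.555, -0.011, 1.109, -0.083], TCP at [0.187, -0.649, 0.405] pointing down, gripper open.
Joint ranges: [-2.96, 2.96], [-0.34, 2.1], [-1.41, 1.46], [0.24, 2.44], [-1.37, 4.51], [0.17, 1.92], [-2.96, 2.96]. Speed limits (rad/s): [2.39, 2.39, 3.14, 3.14, 3.14, 3.14, 3.14].

## Interface

Orientations are given as a rotation vector (axis times angle).
In Python, from bench import r gives the robot as it stands.
- The arm moves only by the tool arm_command, never from a script. Its argument "plan" is a list of rows, each an object of numbers: "claw": the closure, from 0 (fully open) to 1 (shut); "tx", "ty", "tz": the shift along the tool's x, y, z in m; "ax", "ay", "az": the turn, a rotation vector about the tool's x, y, z in degrees. A call has exactly 10 rows; each row shifts and turns the commanded pose from where the row before left it, along the tool's axes as they then stand; what a row does not reach is not made up. A row lasts 1/12 s, in which the tool goes at most 41.7 mm and 7.16 degrees, less where a joint would pass 70% of its speed; a pose out of reach is approached as far as the arm can. A call is refused whole if a number of a shift passes 0.0417 or a number of a turn 7.16, either way. A call with a gripper value outside its range is refused whole. The fingers move at their own pace and stop on an object; "squeeze" is the grip in N (left out, the last holds). Time passes only in rows, so rows that do not move let the fingers close, or fill a call up. It gives the time, the measured TCP pose, the force, the opening and the grip force at its end, in the units of the state.
- r.get_obs(): the state, without advancing time (a new reading comes with each control period).
- r.grab_frame(name): name is "scene" or "top" or "wrist"; returns the picture (420x560x3 uint8, red, green, blue); there is no depth.
- r.camera_model(name): a dict with "fx", "fy", "cx", "cy" (pixels), "position" and "orientation" of the camera in the world; the wrist camera has in their place "tool_from_camera" (4x4, takes a point from camera to tool coordinates, whose origin is the TCP and whose axes are the flange's). Camera axes: x right, y up, looking along -z (the intrinsics and any distortion apply to the point x, -y, -z); pixel columns grow to the right and rows downward; lengths in m; the calibration is good to about 2 mm. A picture is of the moment at which its call begins: read the wrist's pose just before it. camera_model takes no time and is no camera call.
- r.hand_in(): hands the job in; it is judged then, once.
Trained networks look in the newest picture that a camera, given by its name, has taken for a name from the list of things; names that differ only in an ending like _2 or _b are one class to them, and where a whole thing is asked for, a point or a joint stands for the part that bears it (a point fixed in the world has none). Each returns a list of dicts, best first, with "confidence" (0 to 1); they miss things now and then, are a little off and sometimes report something else, mostly with a low value. They report only what shows in the picture. A call takes as long as a camera call.
- r.boxes_of(target, camera): "location" ([x, y, z] in m, in the coordinates of the camera as it stood for that picture, good to about 4 mm: the middle of the surface that is visible of it).
- r.tip_of(target, camera): "location" ([x, y, z] in m, in the coordinates of the camera as it stood for that picture, good to about 4 mm: a listed point, or the origin of a listed thing).
The state is a dict: "clock": time; "joints": joint angles; "qvel": joint speeds; "tau": joint torques, N m; "tcp_pos": TCP position; "orientation": TCP orientation; "contact_force": force on the tool from outside, world axes, zero at the start; "moment": the same for the moment, N m; "grip_width": finger opening in m; "gripper_force": force on a finger pad.
Only numpy, scipy, OpenCV 4.12 (cv2) and the standard library are available. Lean on these libraries where they do the work, as an engineer would, in place of code of your own. Each camera call takes 0.05 s, during which the arm holds its last target. There are 200 camera calls.

## Working session

There is one attempt and no reset: what is moved stays moved. The work goes in short steps, Python scripts to look and compute and a tool call to move; the robot and the scene stay as the last step left them, time stands still between calls to the robot, and variables do not carry over. Pictures are saved under pics/ and viewed, at most 10 in all, crops included, and the job is handed in when it is done.

Besides the shell and the picture viewer there is one more tool, called after "Emit:" in YAML: its name, and indented under it one key for each argument. arm_command: Moves the arm, as the interface text tells. Its arguments: {"type":"object","properties":{"plan":{"type":"array","items":{"type":"object","properties":{"claw":{"type":"number"},"tx":{"type":"number"},"ty":{"type":"number"},"tz":{"type":"number"},"ax":{"type":"number"},"ay":{"type":"number"},"az":{"type":"number"}}}},"squeeze":{"type":"number"}},"required":["plan"]}

```bash
mkdir -p pics; ls; cat > h.py <<'E'
import numpy as np, cv2
from scipy.spatial.transform import Rotation as R
from bench import r
def campose(n):
    m=r.camera_model(n)
    if n=="wrist":
        o=r.get_obs(); T=np.eye(4); T[:3,:3]=R.from_rotvec(o["orientation"]).as_matrix(); T[:3,3]=o["tcp_pos"]
        return T@np.array(m["tool_from_camera"]),m
    T=np.eye(4); q=np.array(m["orientation"])
    T[:3,:3]=q if q.shape==(3,3) else R.from_rotvec(q).as_matrix(); T[:3,3]=m["position"]; return T,m
def snap(n,f=None):
    T,m=campose(n); im=r.grab_frame(n)
    if f: cv2.imwrite("pics/"+f,im[:,:,::-1])
    return T,m,im
def tip(T,name,cam,k=2,fn=None):
    for d in (fn or r.tip_of)(name,cam)[:k]:
        p=T@np.r_[d["location"],1]; print(cam,name,round(d["confidence"],2),p[:3].round(4))
def proj(T,m,p):
    c=np.linalg.inv(T)@np.r_[p,1]; return m["cx"]+m["fx"]*c[0]/-c[2], m["cy"]+m["fy"]*c[1]/c[2]
def ray(T,m,u,v,z):
    d=T[:3,:3]@np.array([(u-m["cx"])/m["fx"],-(v-m["cy"])/m["fy"],-1]); return T[:3,3]+d*(z-T[2,3])/d[2]
E
python3 - <<'E'
from h import *
for n in("scene","top","wrist"): print(n,r.camera_model(n))
for n in ("top","scene"):
    T,m,im=snap(n,n+"0.png")
    for t in "tank neck_mouth notch yellow_mark basket handle_window_top basket_grip hook_stand hook_mid cap cap_grip grow_block spawn_jar spanner".split(): tip(T,t,n)
o=r.get_obs();print(o); print(R.from_rotvec(o["orientation"]).as_matrix().round(3))
E
```

```text
pics
scene {'fx': 416.9951753767978, 'fy': 416.9951753767978, 'cx': 271.5549794128986, 'cy': 209.5217880297152, 'position': array([ 1.25348555, -0.08707088,  0.93120721]), 'orientation': array([0.56981118, 0.47047029, 1.36095975])}
top {'fx': 396.4242440823064, 'fy': 396.4242440823064, 'cx': 276.8488522551482, 'cy': 211.17766170661247, 'position': array([0.5298722 , 0.01224183, 1.01668872]), 'orientation': array([ 0.10886511, -0.09493723, -1.59911598])}
wrist {'fx': 345.4678263890351, 'fy': 345.4678263890351, 'cx': 285.1331852955392, 'cy': 213.8660181429285, 'tool_from_camera': array([[ 3.38202208e-05,  9.48942647e-01,  3.15448650e-01,
         8.12378534e-02],
       [ 9.99999996e-01, -6.35827529e-06, -8.80859122e-05,
         9.03621050e-04],
       [-8.15827693e-05,  3.15448652e-01, -9.48942644e-01,
         3.14632734e-02],
       [ 0.00000000e+00,  0.00000000e+00,  0.00000000e+00,
         1.00000000e+00]])}
top tank 0.62 [ 0.5234  0.059  -0.0022]
top notch 0.96 [0.5552 0.0674 0.1275]
top yellow_mark 0.89 [0.5644 0.0497 0.1288]
top basket 0.74 [0.5195 0.0587 0.0922]
top handle_w
[... 1321 characters left out ...]
1.55538422, -0.01150301,
        1.10926963, -0.08310788]), 'qvel': array([-0.0015321 , -0.0006855 , -0.00022773, -0.00055093,  0.00220007,
       -0.00012068,  0.00017589]), 'tau': array([-4.67835162e-04, -5.96315002e+01,  1.60612162e+00, -2.81538248e+01,
        1.24740548e-02,  1.65513415e-03,  3.03990092e-06]), 'tcp_pos': array([ 0.18706103, -0.64858755,  0.40471024]), 'orientation': array([3.11063410e+00, 4.39552664e-01, 4.28728369e-05]), 'contact_force': array([-0.00343728, -0.62869683,  0.28220094]), 'moment': array([-0.0138553 ,  0.03087596,  0.00063856]), 'gripper_force': 0.0, 'grip_width': 0.08541291655326327}
[[ 0.961  0.277  0.   ]
 [ 0.277 -0.961 -0.   ]
 [ 0.     0.    -1.   ]]
```

View pics/top0.png

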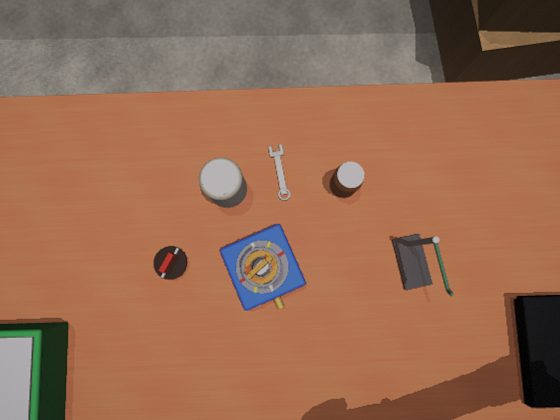

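View pics/scene0.png

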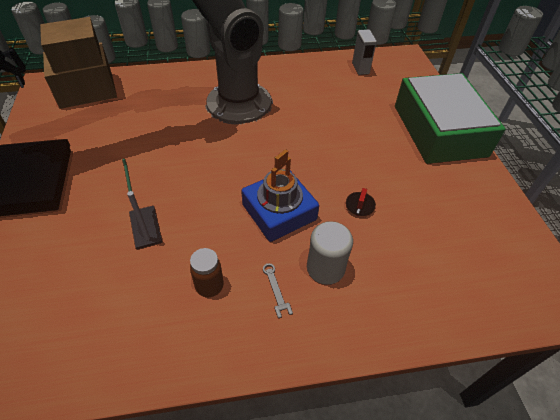

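The top view shows the tank at about (262,266) and the cap at (170,263) with its bar tilted up to the right. The hook rod runs from (435,240) to its tip at (449,292), and the block, spanner and jar lie beyond. The scene view agrees. I'll enlarge the image to get the yaws.

```bash
python3 - <<'E'
import cv2,numpy as np
im=cv2.imread("pics/top0.png")
f=lambda x,y,w,h,s:cv2.resize(im[y:y+h,x:x+w],None,fx=s,fy=s,interpolation=cv2.INTER_CUBIC)
a=f(212,216,100,100,4); b=f(145,238,50,50,4); c=f(390,225,80,80,4)
o=np.zeros((400,760,3),np.uint8); o[:400,:400]=a; o[:200,420:620]=b
o=np.zeros((520,760,3),np.uint8); o[:400,:400]=a; o[:200,420:620]=b; o[200:520,420:740]=c
cv2.imwrite("pics/crop0.png",o)
E
```

```text
(no output)
```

View pics/crop0.png

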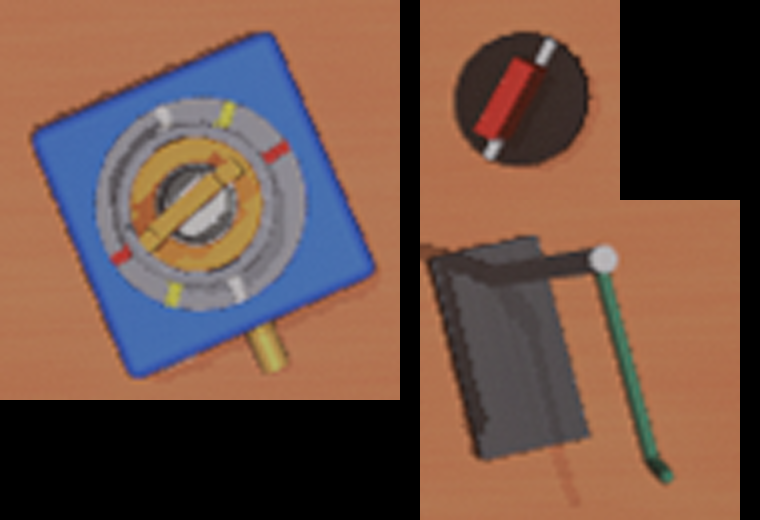

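```bash
python3 - <<'E'
from h import *
T,m=campose("top")
def P(u,v,x0,y0,ox,oy,z): return ray(T,m,(u-ox)/4+x0,(v-oy)/4+y0,z)
def yaw(a,b): d=b-a; return np.degrees(np.arctan2(d[1],d[0])).round(1),((a+b)/2).round(4)
t=lambda u,v,z:P(u,v,212,216,0,0,z)
print("white",yaw(t(237,290,.08),t(164,117,.08)))
print("yellow",yaw(t(174,294,.08),t(228,114,.08)))
print("red",yaw(t(121,257,.08),t(278,153,.08)))
print("tank edges",yaw(t(137,378,.072),t(32,133,.072)),yaw(t(372,268,.072),t(270,33,.072)))
print("handle",yaw(t(145,241,.2),t(235,167,.2)))
c=lambda u,v,z:P(u,v,145,238,420,0,z)
print("cap",yaw(c(489,150,.021),c(549,43,.021)),c(521,98,.021),yaw(c(484,134,.057),c(523,60,.057)))
k=lambda u,v,z:P(u,v,390,225,420,200,z)
print("rod",yaw(k(652,460,.186),k(606,275,.186)),k(603,260,.194),k(652,460,.186))
E
```

```text
white (np.float64(21.6), array([0.5217, 0.0572, 0.08  ]))
yellow (np.float64(-18.3), array([0.5214, 0.0567, 0.08  ]))
red (np.float64(-58.4), array([0.5206, 0.0575, 0.08  ]))
tank edges (np.float64(22.5), array([0.4938, 0.1268, 0.072 ])) (np.float64(21.6), array([ 0.5509, -0.0144,  0.072 ]))
handle (np.float64(-52.5), array([0.5224, 0.0566, 0.2   ]))
cap (np.float64(-29.7), array([0.5396, 0.2904, 0.021 ])) [0.53852063 0.28917074 0.021     ] (np.float64(-28.1), array([0.5392, 0.2897, 0.057 ]))
rod (np.float64(9.4), array([ 0.5115, -0.3201,  0.186 ])) [ 0.56657821 -0.30817391  0.194     ] [ 0.46395192 -0.3279524   0.186     ]
```

Emit:
arm_command:
  plan:
    - {"claw": 0,"tx": 0.0259,"ty": -0.0293,"tz": -0.004}
    - {"claw": 0,"tx": 0.0259,"ty": -0.0293,"tz": -0.004}
    - {"claw": 0,"tx": 0.0259,"ty": -0.0293,"tz": -0.004}
    - {"claw": 0,"tx": 0.0259,"ty": -0.0293,"tz": -0.004}
    - {"claw": 0,"tx": 0.0259,"ty": -0.0293,"tz": -0.004}
    - {"claw": 0,"tx": 0.0259,"ty": -0.0293,"tz": -0.004}
    - {"claw": 0,"tx": 0.0259,"ty": -0.0293,"tz": -0.004}
    - {"claw": 0,"tx": 0.0259,"ty": -0.0293,"tz": -0.004}
    - {"claw": 0,"tx": 0.0259,"ty": -0.0293,"tz": -0.004}
    - {"claw": 0,"tx": 0.0259,"ty": -0.0293,"tz": -0.004}

```text
invalid input at $.plan[0]: expected keys claw, tx, ty, tz, ax, ay, az
```

Emit:
arm_command:
  plan:
    - {"claw": 0,"tx": 0.0259,"ty": -0.0293,"tz": 0}
    - {"claw": 0,"tx": 0.0259,"ty": -0.0293,"tz": 0}
    - {"claw": 0,"tx": 0.0259,"ty": -0.0293,"tz": 0}
    - {"claw": 0,"tx": 0.0259,"ty": -0.0293,"tz": 0}
    - {"claw": 0,"tx": 0.0259,"ty": -0.0293,"tz": 0}
    - {"claw": 0,"tx": 0.0259,"ty": -0.0293,"tz": 0}
    - {"claw": 0,"tx": 0.0259,"ty": -0.0293,"tz": 0}
    - {"claw": 0,"tx": 0.0259,"ty": -0.0293,"tz": 0}
    - {"claw": 0,"tx": 0.0259,"ty": -0.0293,"tz": 0}
    - {"claw": 0,"tx": 0.0259,"ty": -0.0293,"tz": 0}

```text
invalid input at $.plan[0]: expected keys claw, tx, ty, tz, ax, ay, az
```

Emit:
arm_command:
  plan:
    - {"claw": 0,"az": -7}
    - {"claw": 0,"az": -7}
    - {"claw": 0,"az": -7}
    - {"claw": 0,"az": -7}
    - {"claw": 0,"az": -7}
    - {"claw": 0,"az": -7}
    - {"claw": 0,"az": -7}
    - {"claw": 0,"az": -7}
    - {"claw": 0,"az": -7}
    - {"claw": 0,"az": -7}

```text
invalid input at $.plan[0]: expected keys claw, tx, ty, tz, ax, ay, az
```

Emit:
arm_command:
  plan:
    - {"claw": 0,"az": -7}
    - {"claw": 0,"az": -7}
    - {"claw": 0,"az": -7}
    - {"claw": 0,"az": -7}
    - {"claw": 0,"az": -7}
    - {"claw": 0,"az": -6.5}
    - {"claw": 0}
    - {"claw": 0}
    - {"claw": 0}
    - {"claw": 0}

```text
invalid input at $.plan[0]: expected keys claw, tx, ty, tz, ax, ay, az
```

```bash
cat >> h.py <<'E'
def st():
    o=r.get_obs(); M=R.from_rotvec(o["orientation"]).as_matrix()
    print("t",round(o["clock"],2),"tcp",o["tcp_pos"].round(4),"yawY",np.degrees(np.arctan2(M[1,1],M[0,1])).round(2),"zax",M[:,2].round(3),"q",np.round(o["joints"],2),"F",np.round(o["contact_force"],1),"Mz",np.round(o["moment"],2),"w",round(o["grip_width"],4),"gf",round(o["gripper_force"],1)); return o,M
def go(p,yaw=None):
    "tool-frame shift to TCP target p and az turn to bring tool y to yaw (deg)"
    o,M=st(); print("shift",(M.T@(np.array(p)-o["tcp_pos"])).round(4)); 
    if yaw is not None: print("az",-((yaw-np.degrees(np.arctan2(M[1,1],M[0,1]))+180)%360-180).__round__(2))
E
python3 - <<'E'
from h import *
T,m,im=snap("wrist","w1.png")
for t in "neck_mouth notch yellow_mark basket handle_window_top basket_grip".split(): tip(T,t,"wrist",1)
go((.522,.057,.44),37.5)
E
```

```text
t 1.85 tcp [ 0.1871 -0.6486  0.4047] yawY -73.91 zax [-0.  0. -1.] q [ 1.18  0.48  0.02  1.56 -0.01  1.11 -0.08] F [0.1 0.2 0.2] Mz [-0.03  0.04 -0.05] w 0.0853 gf 0.0
shift [ 0.5173 -0.5851 -0.0353]
az -111.41
```

View pics/w1.png

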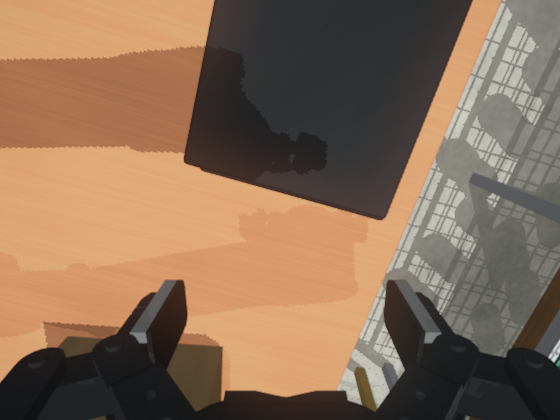

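The moves were refused because every row needs all the keys, so this picture only shows the start pose: a black tray and the fingers. I'll resend them with full rows.

Emit:
arm_command:
  plan:
    - {"claw": 0,"tx": 0.0259,"ty": -0.0293,"tz": -0.0035,"ax": 0,"ay": 0,"az": 0}
    - {"claw": 0,"tx": 0.0259,"ty": -0.0293,"tz": -0.0035,"ax": 0,"ay": 0,"az": 0}
    - {"claw": 0,"tx": 0.0259,"ty": -0.0293,"tz": -0.0035,"ax": 0,"ay": 0,"az": 0}
    - {"claw": 0,"tx": 0.0259,"ty": -0.0293,"tz": -0.0035,"ax": 0,"ay": 0,"az": 0}
    - {"claw": 0,"tx": 0.0259,"ty": -0.0293,"tz": -0.0035,"ax": 0,"ay": 0,"az": 0}
    - {"claw": 0,"tx": 0.0259,"ty": -0.0293,"tz": -0.0035,"ax": 0,"ay": 0,"az": 0}
    - {"claw": 0,"tx": 0.0259,"ty": -0.0293,"tz": -0.0035,"ax": 0,"ay": 0,"az": 0}
    - {"claw": 0,"tx": 0.0259,"ty": -0.0293,"tz": -0.0035,"ax": 0,"ay": 0,"az": 0}
    - {"claw": 0,"tx": 0.0259,"ty": -0.0293,"tz": -0.0035,"ax": 0,"ay": 0,"az": 0}
    - {"claw": 0,"tx": 0.0259,"ty": -0.0293,"tz": -0.0035,"ax": 0,"ay": 0,"az": 0}

```text
clock: 2.68
tcp_pos: [0.3551, -0.2934, 0.4402]
orientation: [3.11, 0.439, 0.001]
contact_force: [1.0, -0.9, 0.6]
grip_width: 0.0857
gripper_force: 0.0
```

Emit:
arm_command:
  plan:
    - {"claw": 0,"tx": 0.0259,"ty": -0.0293,"tz": 0,"ax": 0,"ay": 0,"az": 0}
    - {"claw": 0,"tx": 0.0259,"ty": -0.0293,"tz": 0,"ax": 0,"ay": 0,"az": 0}
    - {"claw": 0,"tx": 0.0259,"ty": -0.0293,"tz": 0,"ax": 0,"ay": 0,"az": 0}
    - {"claw": 0,"tx": 0.0259,"ty": -0.0293,"tz": 0,"ax": 0,"ay": 0,"az": 0}
    - {"claw": 0,"tx": 0.0259,"ty": -0.0293,"tz": 0,"ax": 0,"ay": 0,"az": 0}
    - {"claw": 0,"tx": 0.0259,"ty": -0.0293,"tz": 0,"ax": 0,"ay": 0,"az": 0}
    - {"claw": 0,"tx": 0.0259,"ty": -0.0293,"tz": 0,"ax": 0,"ay": 0,"az": 0}
    - {"claw": 0,"tx": 0.0259,"ty": -0.0293,"tz": 0,"ax": 0,"ay": 0,"az": 0}
    - {"claw": 0,"tx": 0.0259,"ty": -0.0293,"tz": 0,"ax": 0,"ay": 0,"az": 0}
    - {"claw": 0,"tx": 0.0259,"ty": -0.0293,"tz": 0,"ax": 0,"ay": 0,"az": 0}

```text
clock: 3.52
tcp_pos: [0.5229, 0.0597, 0.44]
orientation: [3.11, 0.439, 0.001]
contact_force: [1.9, -1.8, -0.5]
grip_width: 0.0856
gripper_force: 0.0
```

Emit:
arm_command:
  plan:
    - {"claw": 0,"tx": 0,"ty": 0,"tz": 0,"ax": 0,"ay": 0,"az": -7}
    - {"claw": 0,"tx": 0,"ty": 0,"tz": 0,"ax": 0,"ay": 0,"az": -7}
    - {"claw": 0,"tx": 0,"ty": 0,"tz": 0,"ax": 0,"ay": 0,"az": -7}
    - {"claw": 0,"tx": 0,"ty": 0,"tz": 0,"ax": 0,"ay": 0,"az": -7}
    - {"claw": 0,"tx": 0,"ty": 0,"tz": 0,"ax": 0,"ay": 0,"az": -7}
    - {"claw": 0,"tx": 0,"ty": 0,"tz": 0,"ax": 0,"ay": 0,"az": -7}
    - {"claw": 0,"tx": 0,"ty": 0,"tz": 0,"ax": 0,"ay": 0,"az": -7}
    - {"claw": 0,"tx": 0,"ty": 0,"tz": 0,"ax": 0,"ay": 0,"az": -7}
    - {"claw": 0,"tx": 0,"ty": 0,"tz": 0,"ax": 0,"ay": 0,"az": -7}
    - {"claw": 0,"tx": 0,"ty": 0,"tz": 0,"ax": 0,"ay": 0,"az": -7}

```text
clock: 4.35
tcp_pos: [0.5224, 0.0579, 0.4398]
orientation: [2.289, 2.151, 0.0]
contact_force: [0.1, -0.1, 0.4]
grip_width: 0.0854
gripper_force: 0.0
```

Emit:
arm_command:
  plan:
    - {"claw": 0,"tx": 0,"ty": 0,"tz": 0,"ax": 0,"ay": 0,"az": -7}
    - {"claw": 0,"tx": 0,"ty": 0,"tz": 0,"ax": 0,"ay": 0,"az": -7}
    - {"claw": 0,"tx": 0,"ty": 0,"tz": 0,"ax": 0,"ay": 0,"az": -7}
    - {"claw": 0,"tx": 0,"ty": 0,"tz": 0,"ax": 0,"ay": 0,"az": -7}
    - {"claw": 0,"tx": 0,"ty": 0,"tz": 0,"ax": 0,"ay": 0,"az": -7}
    - {"claw": 0,"tx": 0,"ty": 0,"tz": 0,"ax": 0,"ay": 0,"az": -6.5}
    - {"claw": 0,"tx": 0,"ty": 0,"tz": 0,"ax": 0,"ay": 0,"az": 0}
    - {"claw": 0,"tx": 0,"ty": 0,"tz": 0,"ax": 0,"ay": 0,"az": 0}
    - {"claw": 0,"tx": 0,"ty": 0,"tz": 0,"ax": 0,"ay": 0,"az": 0}
    - {"claw": 0,"tx": 0,"ty": 0,"tz": 0,"ax": 0,"ay": 0,"az": 0}

```text
clock: 5.18
tcp_pos: [0.5224, 0.058, 0.4397]
orientation: [1.391, 2.817, -0.0]
contact_force: [-0.1, -0.3, 0.1]
grip_width: 0.0854
gripper_force: 0.0
```

```bash
python3 - <<'E'
from h import *
T,m,im=snap("wrist","w2.png")
for t in "neck_mouth notch yellow_mark basket handle_window_top basket_grip".split(): tip(T,t,"wrist",1)
go((.522,.057,.44),37.5)
E
```

```text
wrist neck_mouth 0.26 [0.5594 0.0671 0.1305]
wrist notch 0.8 [0.5605 0.0697 0.1283]
wrist basket 0.75 [0.5252 0.0574 0.09  ]
wrist handle_window_top 0.58 [0.5233 0.0617 0.1843]
wrist basket_grip 0.76 [0.5259 0.0581 0.2139]
t 5.53 tcp [0.5224 0.058  0.4397] yawY 37.57 zax [-0. -0. -1.] q [ 0.46  0.3  -0.82  1.83  0.24  1.12  0.21] F [-0.4  0.1  0.6] Mz [-0.01  0.02 -0.08] w 0.0855 gf 0.0
shift [-0.0006 -0.0009 -0.0003]
az 0.07
```

View pics/w2.png

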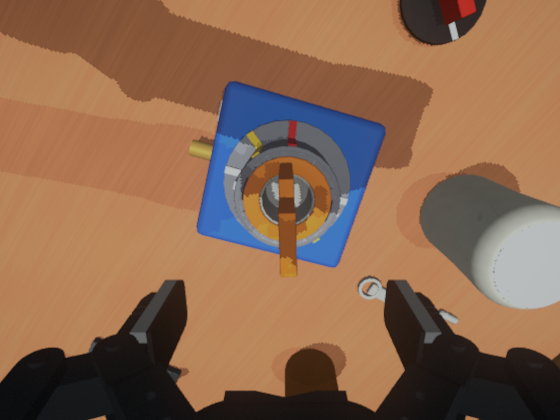

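The wrist view shows the handle plate upright in the image at column 288, centred between the fingers and aligned with them. I'll go down and grip it.

Emit:
arm_command:
  plan:
    - {"claw": 0,"tx": 0,"ty": 0,"tz": 0.018,"ax": 0,"ay": 0,"az": 0}
    - {"claw": 0,"tx": 0,"ty": 0,"tz": 0.018,"ax": 0,"ay": 0,"az": 0}
    - {"claw": 0,"tx": 0,"ty": 0,"tz": 0.018,"ax": 0,"ay": 0,"az": 0}
    - {"claw": 0,"tx": 0,"ty": 0,"tz": 0.018,"ax": 0,"ay": 0,"az": 0}
    - {"claw": 1,"tx": 0,"ty": 0,"tz": 0,"ax": 0,"ay": 0,"az": 0}
    - {"claw": 1,"tx": 0,"ty": 0,"tz": 0,"ax": 0,"ay": 0,"az": 0}
    - {"claw": 1,"tx": 0,"ty": 0,"tz": 0,"ax": 0,"ay": 0,"az": 0}
    - {"claw": 1,"tx": 0,"ty": 0,"tz": 0,"ax": 0,"ay": 0,"az": 0}
    - {"claw": 1,"tx": 0,"ty": 0,"tz": 0,"ax": 0,"ay": 0,"az": 0}
    - {"claw": 1,"tx": 0,"ty": 0,"tz": 0,"ax": 0,"ay": 0,"az": 0}
  squeeze: 45

```text
clock: 6.37
tcp_pos: [0.5226, 0.0581, 0.3686]
orientation: [1.387, 2.817, 0.001]
contact_force: [0.6, -1.4, 0.0]
grip_width: 0.0125
gripper_force: 0.5
```

Emit:
arm_command:
  plan:
    - {"claw": 1,"tx": 0,"ty": 0,"tz": 0,"ax": 0,"ay": 0,"az": 0}
    - {"claw": 1,"tx": 0,"ty": 0,"tz": 0,"ax": 0,"ay": 0,"az": 0}
    - {"claw": 1,"tx": 0,"ty": 0,"tz": 0,"ax": 0,"ay": 0,"az": 0}
    - {"claw": 1,"tx": 0,"ty": 0,"tz": -0.006,"ax": 0,"ay": 0,"az": 0}
    - {"claw": 1,"tx": 0,"ty": 0,"tz": -0.012,"ax": 0,"ay": 0,"az": 0}
    - {"claw": 1,"tx": 0,"ty": 0,"tz": -0.012,"ax": 0,"ay": 0,"az": 0}
    - {"claw": 1,"tx": 0,"ty": 0,"tz": -0.014,"ax": 0,"ay": 0,"az": 0}
    - {"claw": 1,"tx": 0,"ty": 0,"tz": -0.014,"ax": 0,"ay": 0,"az": 0}
    - {"claw": 1,"tx": 0,"ty": 0,"tz": -0.014,"ax": 0,"ay": 0,"az": 0}
    - {"claw": 1,"tx": 0,"ty": 0,"tz": 0,"ax": 0,"ay": 0,"az": 0}

```text
clock: 7.2
tcp_pos: [0.5231, 0.0587, 0.4434]
orientation: [1.385, 2.814, 0.004]
contact_force: [1.1, 0.1, -1.6]
grip_width: 0.0097
gripper_force: 48.5
```

```bash
python3 - <<'E'
from h import *
print("hook approach"); h=np.array([.5045,-.3205]); d=np.array([np.cos(np.radians(10)),np.sin(np.radians(10))])
go((*(h-d*.10),.44),10)
for n in("scene","top"):
    T,m,im=snap(n,n+"1.png")
    for t in "hook_mid basket handle_window_top basket_grip neck_mouth notch yellow_mark".split(): tip(T,t,n,1)
E
```

```text
hook approach
t 7.2 tcp [0.5231 0.0587 0.4434] yawY 37.59 zax [ 0.005  0.    -1.   ] q [ 0.46  0.29 -0.83  1.82  0.24  1.12  0.21] F [ 1.1  0.1 -1.6] Mz [ 0.04 -0.06  0.04] w 0.0097 gf 48.5
shift [-0.2428 -0.3347  0.0026]
az 27.59
scene hook_mid 0.95 [ 0.5092 -0.3208  0.1929]
scene basket 0.73 [0.5261 0.0599 0.164 ]
scene handle_window_top 0.56 [0.5232 0.0615 0.2618]
scene basket_grip 0.58 [0.5303 0.0593 0.2866]
scene neck_mouth 0.86 [0.5234 0.0587 0.1301]
scene notch 0.57 [0.553  0.071  0.1323]
scene yellow_mark 0.9 [0.5683 0.0441 0.1287]
top hook_mid 0.97 [ 0.5026 -0.3217  0.185 ]
top basket_grip 0.52 [0.5349 0.292  0.046 ]
top neck_mouth 0.24 [ 0.5016 -0.3202  0.1893]
top yellow_mark 0.59 [0.5607 0.0445 0.1297]
```

Emit:
arm_command:
  plan:
    - {"claw": 1,"tx": -0.01,"ty": -0.014,"tz": 0,"ax": 0,"ay": 0,"az": 0}
    - {"claw": 1,"tx": -0.021,"ty": -0.0287,"tz": 0,"ax": 0,"ay": 0,"az": 0}
    - {"claw": 1,"tx": -0.021,"ty": -0.0287,"tz": 0,"ax": 0,"ay": 0,"az": 0}
    - {"claw": 1,"tx": -0.021,"ty": -0.0287,"tz": 0,"ax": 0,"ay": 0,"az": 0}
    - {"claw": 1,"tx": -0.021,"ty": -0.0287,"tz": 0,"ax": 0,"ay": 0,"az": 0}
    - {"claw": 1,"tx": -0.021,"ty": -0.0287,"tz": 0,"ax": 0,"ay": 0,"az": 0}
    - {"claw": 1,"tx": -0.021,"ty": -0.0287,"tz": 0,"ax": 0,"ay": 0,"az": 0}
    - {"claw": 1,"tx": -0.021,"ty": -0.0287,"tz": 0,"ax": 0,"ay": 0,"az": 0}
    - {"claw": 1,"tx": -0.021,"ty": -0.0287,"tz": 0,"ax": 0,"ay": 0,"az": 0}
    - {"claw": 1,"tx": -0.021,"ty": -0.0287,"tz": 0,"ax": 0,"ay": 0,"az": 0}

```text
clock: 8.83
tcp_pos: [0.4272, -0.2673, 0.44]
orientation: [1.387, 2.818, -0.0]
contact_force: [0.9, 0.4, -0.9]
grip_width: 0.0096
gripper_force: 48.5
```

Emit:
arm_command:
  plan:
    - {"claw": 1,"tx": -0.021,"ty": -0.0287,"tz": 0,"ax": 0,"ay": 0,"az": 0}
    - {"claw": 1,"tx": -0.021,"ty": -0.0287,"tz": 0,"ax": 0,"ay": 0,"az": 0}
    - {"claw": 1,"tx": 0,"ty": 0,"tz": 0,"ax": 0,"ay": 0,"az": 5.5}
    - {"claw": 1,"tx": 0,"ty": 0,"tz": 0.008,"ax": 0,"ay": 0,"az": 5.5}
    - {"claw": 1,"tx": 0,"ty": 0,"tz": 0.009,"ax": 0,"ay": 0,"az": 5.5}
    - {"claw": 1,"tx": 0,"ty": 0,"tz": 0.009,"ax": 0,"ay": 0,"az": 5.5}
    - {"claw": 1,"tx": 0,"ty": 0,"tz": 0.009,"ax": 0,"ay": 0,"az": 5.5}
    - {"claw": 1,"tx": 0,"ty": 0,"tz": 0.009,"ax": 0,"ay": 0,"az": 0}
    - {"claw": 1,"tx": 0,"ty": 0,"tz": 0,"ax": 0,"ay": 0,"az": 0}
    - {"claw": 1,"tx": 0,"ty": 0,"tz": 0,"ax": 0,"ay": 0,"az": 0}

```text
clock: 9.67
tcp_pos: [0.4081, -0.334, 0.3954]
orientation: [-2.013, -2.41, -0.0]
contact_force: [0.6, -0.5, -1.1]
grip_width: 0.0093
gripper_force: 48.4
```

```bash
python3 - <<'E'
from h import *
h=np.array([.505,-.3205]); d=np.array([np.cos(np.radians(10)),np.sin(np.radians(10))])
go((*(h-d*.10),.399),10); go((*h,.399),10)
for n in("scene","wrist"):
    T,m,im=snap(n,n+"2.png")
    for t in "hook_mid hook_stand handle_window_top basket".split(): tip(T,t,n,1)
a=cv2.imread("pics/scene2.png")[120:270,60:220]; a=cv2.resize(a,None,fx=2.4,fy=2.4)
b=cv2.imread("pics/wrist2.png")[:360]; b=cv2.resize(b,(400,257))
o=np.zeros((360,800,3),np.uint8); o[:a.shape[0],:a.shape[1]]=a; o[:257,390:790]=b; cv2.imwrite("pics/c2.png",o)
E
```

```text
t 9.67 tcp [ 0.4081 -0.334   0.3954] yawY 10.26 zax [-0.001  0.001 -1.   ] q [ 1.01  0.29 -0.53  1.89  0.17  1.01  0.59] F [ 0.6 -0.5 -1.1] Mz [ 0.03 -0.04 -0.01] w 0.0093 gf 48.4
shift [-0.0035 -0.0023 -0.0036]
az 0.26
t 9.67 tcp [ 0.4081 -0.334   0.3954] yawY 10.26 zax [-0.001  0.001 -1.   ] q [ 1.01  0.29 -0.53  1.89  0.17  1.01  0.59] F [ 0.6 -0.5 -1.1] Mz [ 0.03 -0.04 -0.01] w 0.0093 gf 48.4
shift [-0.004   0.0977 -0.0037]
az 0.26
scene hook_mid 0.61 [ 0.5056 -0.3202  0.1924]
scene hook_stand 0.48 [0.5254 0.0588 0.1319]
scene handle_window_top 0.71 [ 0.4076 -0.3304  0.214 ]
scene basket 0.65 [ 0.408  -0.3302  0.1147]
wrist hook_mid 0.86 [ 0.5049 -0.3199  0.1946]
wrist hook_stand 0.66 [ 0.5059 -0.3212 -0.0013]
wrist handle_window_top 0.85 [ 0.4093 -0.3333  0.212 ]
wrist basket 0.71 [ 0.4078 -0.3342  0.1185]
```

View pics/c2.png

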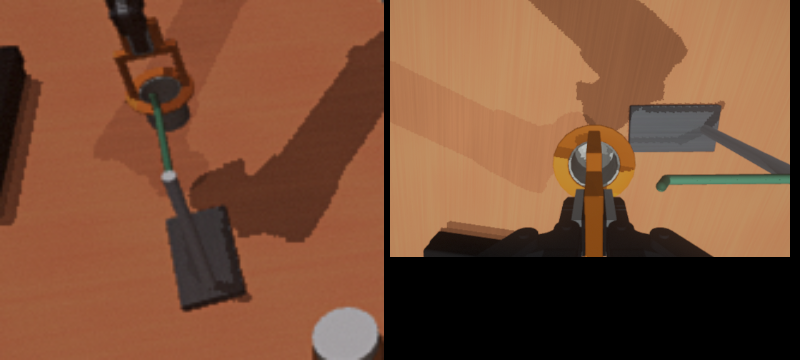

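The scene view shows the rod tip in line with the handle window, and the wrist view shows the rod level along the closing axis and clear of the rim. I'll thread it on.

Emit:
arm_command:
  plan:
    - {"claw": 1,"tx": -0.003,"ty": 0,"tz": -0.003,"ax": 0,"ay": 0,"az": 0}
    - {"claw": 1,"tx": 0,"ty": 0.014,"tz": 0,"ax": 0,"ay": 0,"az": 0}
    - {"claw": 1,"tx": 0,"ty": 0.014,"tz": 0,"ax": 0,"ay": 0,"az": 0}
    - {"claw": 1,"tx": 0,"ty": 0.014,"tz": 0,"ax": 0,"ay": 0,"az": 0}
    - {"claw": 1,"tx": 0,"ty": 0.014,"tz": 0,"ax": 0,"ay": 0,"az": 0}
    - {"claw": 1,"tx": 0,"ty": 0.014,"tz": 0,"ax": 0,"ay": 0,"az": 0}
    - {"claw": 1,"tx": 0,"ty": 0.014,"tz": 0,"ax": 0,"ay": 0,"az": 0}
    - {"claw": 1,"tx": 0,"ty": 0.014,"tz": 0,"ax": 0,"ay": 0,"az": 0}
    - {"claw": 1,"tx": 0,"ty": 0,"tz": 0.008,"ax": 0,"ay": 0,"az": 0}
    - {"claw": 1,"tx": 0,"ty": 0,"tz": 0.008,"ax": 0,"ay": 0,"az": 0}

```text
clock: 11.0
tcp_pos: [0.5062, -0.3193, 0.3822]
orientation: [2.015, 2.409, 0.001]
contact_force: [-0.3, -0.1, -0.9]
grip_width: 0.0088
gripper_force: 48.4
```

```bash
python3 - <<'E'
from h import *
st()
for n in("scene","wrist"):
    T,m,im=snap(n,n+"3.png")
    for t in "hook_mid handle_window_top basket".split(): tip(T,t,n,1)
E
```

```text
t 11.0 tcp [ 0.5062 -0.3193  0.3822] yawY 10.17 zax [ 0.001  0.    -1.   ] q [ 0.86  0.42 -0.52  1.74  0.24  1.04  0.43] F [-0.3 -0.1 -0.9] Mz [0.03 0.04 0.03] w 0.0088 gf 48.4
scene hook_mid 0.98 [ 0.506  -0.3185  0.1923]
scene handle_window_top 0.92 [ 0.5061 -0.3177  0.198 ]
scene basket 0.74 [ 0.5056 -0.314   0.1057]
wrist hook_mid 0.6 [ 0.506  -0.3176  0.1944]
wrist basket 0.83 [ 0.5056 -0.321   0.1013]
```

Emit:
arm_command:
  plan:
    - {"claw": 1,"tx": 0,"ty": 0,"tz": 0.002,"ax": 0,"ay": 0,"az": 0}
    - {"claw": 1,"tx": 0,"ty": 0,"tz": 0.002,"ax": 0,"ay": 0,"az": 0}
    - {"claw": 1,"tx": 0,"ty": 0,"tz": 0.0015,"ax": 0,"ay": 0,"az": 0}
    - {"claw": 1,"tx": 0,"ty": 0,"tz": 0.0015,"ax": 0,"ay": 0,"az": 0}
    - {"claw": 1,"tx": 0,"ty": 0,"tz": 0,"ax": 0,"ay": 0,"az": 0}
    - {"claw": 1,"tx": 0,"ty": 0,"tz": 0,"ax": 0,"ay": 0,"az": 0}
    - {"claw": 1,"tx": 0,"ty": 0,"tz": 0,"ax": 0,"ay": 0,"az": 0}
    - {"claw": 1,"tx": 0,"ty": 0,"tz": 0,"ax": 0,"ay": 0,"az": 0}
    - {"claw": 1,"tx": 0,"ty": 0,"tz": 0,"ax": 0,"ay": 0,"az": 0}
    - {"claw": 1,"tx": 0,"ty": 0,"tz": 0,"ax": 0,"ay": 0,"az": 0}

```text
clock: 12.23
tcp_pos: [0.5052, -0.3198, 0.3758]
orientation: [2.017, 2.408, 0.0]
contact_force: [0.5, -0.0, -0.7]
grip_width: 0.0091
gripper_force: 48.4
```

Emit:
arm_command:
  plan:
    - {"claw": 1,"tx": 0,"ty": 0,"tz": 0.001,"ax": 0,"ay": 0,"az": 0}
    - {"claw": 1,"tx": 0,"ty": 0,"tz": 0.001,"ax": 0,"ay": 0,"az": 0}
    - {"claw": 1,"tx": 0,"ty": 0,"tz": 0.001,"ax": 0,"ay": 0,"az": 0}
    - {"claw": 1,"tx": 0,"ty": 0,"tz": 0,"ax": 0,"ay": 0,"az": 0}
    - {"claw": 1,"tx": 0,"ty": 0,"tz": 0,"ax": 0,"ay": 0,"az": 0}
    - {"claw": 1,"tx": 0,"ty": 0,"tz": 0,"ax": 0,"ay": 0,"az": 0}
    - {"claw": 1,"tx": 0,"ty": 0,"tz": 0,"ax": 0,"ay": 0,"az": 0}
    - {"claw": 1,"tx": 0,"ty": 0,"tz": 0,"ax": 0,"ay": 0,"az": 0}
    - {"claw": 1,"tx": 0,"ty": 0,"tz": 0,"ax": 0,"ay": 0,"az": 0}
    - {"claw": 1,"tx": 0,"ty": 0,"tz": 0,"ax": 0,"ay": 0,"az": 0}

```text
clock: 13.07
tcp_pos: [0.5053, -0.3198, 0.374]
orientation: [2.017, 2.407, -0.0]
contact_force: [-3.2, 1.4, 7.2]
grip_width: 0.0097
gripper_force: 50.0
```

Emit:
arm_command:
  plan:
    - {"claw": 0.6,"tx": 0,"ty": 0,"tz": 0,"ax": 0,"ay": 0,"az": 0}
    - {"claw": 0.6,"tx": 0,"ty": 0,"tz": 0,"ax": 0,"ay": 0,"az": 0}
    - {"claw": 0.6,"tx": 0,"ty": 0,"tz": 0,"ax": 0,"ay": 0,"az": 0}
    - {"claw": 0.6,"tx": 0,"ty": 0,"tz": 0,"ax": 0,"ay": 0,"az": 0}
    - {"claw": 0.6,"tx": 0,"ty": 0,"tz": 0,"ax": 0,"ay": 0,"az": 0}
    - {"claw": 0.6,"tx": 0,"ty": 0,"tz": -0.01,"ax": 0,"ay": 0,"az": 0}
    - {"claw": 0.6,"tx": 0,"ty": 0,"tz": -0.015,"ax": 0,"ay": 0,"az": 0}
    - {"claw": 0.6,"tx": 0,"ty": 0,"tz": -0.02,"ax": 0,"ay": 0,"az": 0}
    - {"claw": 0.6,"tx": 0,"ty": 0,"tz": -0.02,"ax": 0,"ay": 0,"az": 0}
    - {"claw": 0.6,"tx": 0,"ty": 0,"tz": 0,"ax": 0,"ay": 0,"az": 0}

```text
clock: 13.9
tcp_pos: [0.5063, -0.3199, 0.4427]
orientation: [2.013, 2.403, 0.002]
contact_force: [0.6, -0.0, 0.5]
grip_width: 0.0343
gripper_force: 0.0
```

```bash
python3 - <<'E'
from h import *
T,m,im=snap("scene","s4.png")
for t in "hook_mid handle_window_top basket neck_mouth notch cap cap_grip".split(): tip(T,t,"scene",1)
go((.538,.291,.44),61)
a=cv2.imread("pics/s4.png")[120:270,60:220]; cv2.imwrite("pics/c4.png",cv2.resize(a,None,fx=3,fy=3))
E
```

```text
scene hook_mid 0.8 [ 0.5072 -0.3181  0.1923]
scene handle_window_top 0.62 [ 0.5016 -0.3162  0.1914]
scene basket 0.7 [ 0.5057 -0.3185  0.096 ]
scene neck_mouth 0.96 [0.5234 0.06   0.128 ]
scene notch 0.88 [0.5547 0.0687 0.132 ]
scene cap 0.63 [0.5396 0.2908 0.003 ]
scene cap_grip 0.62 [0.5383 0.2912 0.046 ]
t 14.3 tcp [ 0.5049 -0.3198  0.4368] yawY 10.09 zax [-0.001  0.001 -1.   ] q [ 0.87  0.37 -0.54  1.68  0.21  1.15  0.46] F [ 0.3 -0.1 -0.5] Mz [ 0.04 -0.02  0.01] w 0.0343 gf 0.0
shift [ 0.5956  0.1396 -0.0027]
az -50.91
```

View pics/c4.png

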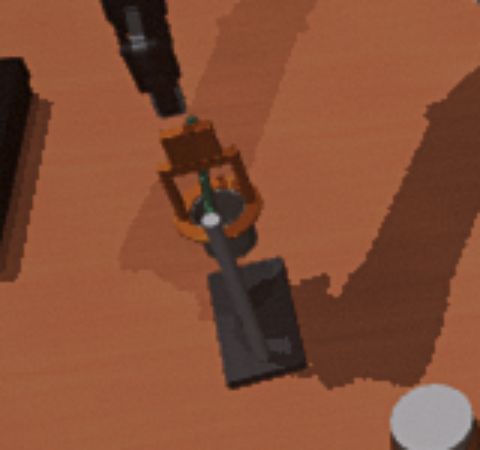

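The basket hangs on the rod with the handle window over it, and the gripper is clear above. Next is the cap.

Emit:
arm_command:
  plan:
    - {"claw": 0.3,"tx": 0.0372,"ty": 0.0087,"tz": 0,"ax": 0,"ay": 0,"az": 0}
    - {"claw": 0.3,"tx": 0.0372,"ty": 0.0087,"tz": 0,"ax": 0,"ay": 0,"az": 0}
    - {"claw": 0.3,"tx": 0.0372,"ty": 0.0087,"tz": 0,"ax": 0,"ay": 0,"az": 0}
    - {"claw": 0.3,"tx": 0.0372,"ty": 0.0087,"tz": 0,"ax": 0,"ay": 0,"az": 0}
    - {"claw": 0.3,"tx": 0.0372,"ty": 0.0087,"tz": 0,"ax": 0,"ay": 0,"az": 0}
    - {"claw": 0.3,"tx": 0.0372,"ty": 0.0087,"tz": 0,"ax": 0,"ay": 0,"az": 0}
    - {"claw": 0.3,"tx": 0.0372,"ty": 0.0087,"tz": 0,"ax": 0,"ay": 0,"az": 0}
    - {"claw": 0.3,"tx": 0.0372,"ty": 0.0087,"tz": 0,"ax": 0,"ay": 0,"az": 0}
    - {"claw": 0.3,"tx": 0.0372,"ty": 0.0087,"tz": 0,"ax": 0,"ay": 0,"az": 0}
    - {"claw": 0.3,"tx": 0.0372,"ty": 0.0087,"tz": 0,"ax": 0,"ay": 0,"az": 0}

```text
clock: 15.13
tcp_pos: [0.5253, 0.0634, 0.4375]
orientation: [-2.018, -2.408, 0.001]
contact_force: [1.3, -1.0, -0.2]
grip_width: 0.0596
gripper_force: 0.0
```

Emit:
arm_command:
  plan:
    - {"claw": 0.3,"tx": 0.0372,"ty": 0.0087,"tz": 0,"ax": 0,"ay": 0,"az": 0}
    - {"claw": 0.3,"tx": 0.0372,"ty": 0.0087,"tz": 0,"ax": 0,"ay": 0,"az": 0}
    - {"claw": 0.3,"tx": 0.0372,"ty": 0.0087,"tz": 0,"ax": 0,"ay": 0,"az": 0}
    - {"claw": 0.3,"tx": 0.0372,"ty": 0.0087,"tz": 0,"ax": 0,"ay": 0,"az": 0}
    - {"claw": 0.3,"tx": 0.0372,"ty": 0.0087,"tz": 0,"ax": 0,"ay": 0,"az": 0}
    - {"claw": 0.3,"tx": 0.0372,"ty": 0.0087,"tz": 0,"ax": 0,"ay": 0,"az": 0}
    - {"claw": 0.3,"tx": 0,"ty": 0,"tz": 0,"ax": 0,"ay": 0,"az": -6.4}
    - {"claw": 0.3,"tx": 0,"ty": 0,"tz": 0,"ax": 0,"ay": 0,"az": -6.4}
    - {"claw": 0.3,"tx": 0,"ty": 0,"tz": 0,"ax": 0,"ay": 0,"az": -6.4}
    - {"claw": 0.3,"tx": 0,"ty": 0,"tz": 0,"ax": 0,"ay": 0,"az": -6.4}

```text
clock: 15.97
tcp_pos: [0.5378, 0.2909, 0.437]
orientation: [-1.425, -2.799, 0.001]
contact_force: [0.1, 0.4, -0.5]
grip_width: 0.0598
gripper_force: 0.0
```

Emit:
arm_command:
  plan:
    - {"claw": 0.3,"tx": 0,"ty": 0,"tz": 0.02,"ax": 0,"ay": 0,"az": -6.4}
    - {"claw": 0.3,"tx": 0,"ty": 0,"tz": 0.02,"ax": 0,"ay": 0,"az": -6.4}
    - {"claw": 0.3,"tx": 0,"ty": 0,"tz": 0.02,"ax": 0,"ay": 0,"az": -6.4}
    - {"claw": 0.3,"tx": 0,"ty": 0,"tz": 0.02,"ax": 0,"ay": 0,"az": -6.2}
    - {"claw": 0.3,"tx": 0,"ty": 0,"tz": 0.02,"ax": 0,"ay": 0,"az": 0}
    - {"claw": 0.3,"tx": 0,"ty": 0,"tz": 0.02,"ax": 0,"ay": 0,"az": 0}
    - {"claw": 0.3,"tx": 0,"ty": 0,"tz": 0.01,"ax": 0,"ay": 0,"az": 0}
    - {"claw": 0.3,"tx": 0,"ty": 0,"tz": 0,"ax": 0,"ay": 0,"az": 0}
    - {"claw": 0.3,"tx": 0,"ty": 0,"tz": 0,"ax": 0,"ay": 0,"az": 0}
    - {"claw": 0.3,"tx": 0,"ty": 0,"tz": 0,"ax": 0,"ay": 0,"az": 0}

```text
clock: 16.8
tcp_pos: [0.5382, 0.291, 0.3089]
orientation: [0.784, 3.041, 0.002]
contact_force: [0.2, 0.3, 0.5]
grip_width: 0.0596
gripper_force: 0.0
```

```bash
python3 - <<'E'
from h import *
T,m,im=snap("wrist","w5.png")
for t in "cap cap_grip".split(): tip(T,t,"wrist",2)
hsv=cv2.cvtColor(im,cv2.COLOR_RGB2HSV); k=((hsv[...,0]<8)|(hsv[...,0]>172))&(hsv[...,1]>190)&(hsv[...,2]>90)
n,l,s,c=cv2.connectedComponentsWithStats(k.astype(np.uint8))
for i in np.argsort(-s[1:,4])[:3]+1: print(s[i],c[i],cv2.minAreaRect(np.argwhere(l==i)[:,::-1].astype(np.float32)))
for z in(.057,.021): print("TCP-axis px",proj(T,m,r.get_obs()["tcp_pos"]*[1,1,0]+[0,0,z]))
go((.538,.291,.2),61)
E
```

```text
wrist cap 0.86 [0.5413 0.2908 0.0036]
wrist cap_grip 0.85 [0.5404 0.2884 0.0481]
[ 277  178   21   78 1509] [287.26772697 216.79324056] ((286.9999694824219, 216.49996948242188), (19.999996185302734, 76.99998474121094), 0.0)
[  0 300  15  21 209] [  6.64593301 309.85645933] ((6.6999969482421875, 309.8999938964844), (10.75174331665039, 19.60611915588379), 18.43494987487793)
TCP-axis px (np.float64(285.1305134047878), np.float64(223.5539706792376))
TCP-axis px (np.float64(285.08621772400494), np.float64(207.72661245830722))
t 16.95 tcp [0.5382 0.2909 0.309 ] yawY 61.08 zax [ 0.002  0.001 -1.   ] q [ 0.03  0.63 -0.87  1.75  0.56  1.02  0.01] F [ 0.2 -0.2  0.4] Mz [-0.03 -0.03 -0.02] w 0.0602 gf 0.0
shift [ 0.0004 -0.0002  0.109 ]
az 0.08
```

View pics/w5.png

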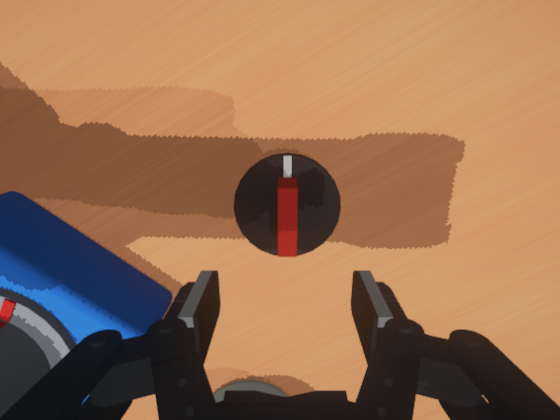

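The cap's red bar lies along the tool x axis at column 287, and the disc centre is at about (287,204), some 2.5 mm ahead of the tool axis. I'll correct that, descend and grip.

Emit:
arm_command:
  plan:
    - {"claw": 0.3,"tx": 0.0025,"ty": 0.001,"tz": 0.02,"ax": 0,"ay": 0,"az": 0}
    - {"claw": 0.3,"tx": 0,"ty": 0,"tz": 0.022,"ax": 0,"ay": 0,"az": 0}
    - {"claw": 0.3,"tx": 0,"ty": 0,"tz": 0.022,"ax": 0,"ay": 0,"az": 0}
    - {"claw": 0.3,"tx": 0,"ty": 0,"tz": 0.022,"ax": 0,"ay": 0,"az": 0}
    - {"claw": 0.3,"tx": 0,"ty": 0,"tz": 0.021,"ax": 0,"ay": 0,"az": 0}
    - {"claw": 1,"tx": 0,"ty": 0,"tz": 0,"ax": 0,"ay": 0,"az": 0}
    - {"claw": 1,"tx": 0,"ty": 0,"tz": 0,"ax": 0,"ay": 0,"az": 0}
    - {"claw": 1,"tx": 0,"ty": 0,"tz": 0,"ax": 0,"ay": 0,"az": 0}
    - {"claw": 1,"tx": 0,"ty": 0,"tz": 0,"ax": 0,"ay": 0,"az": 0}
    - {"claw": 1,"tx": 0,"ty": 0,"tz": 0,"ax": 0,"ay": 0,"az": 0}
  squeeze: 60

```text
clock: 17.78
tcp_pos: [0.5369, 0.2934, 0.2027]
orientation: [0.784, 3.04, 0.004]
contact_force: [0.2, 0.3, 5.2]
grip_width: 0.0132
gripper_force: 59.6
```

Emit:
arm_command:
  plan:
    - {"claw": 1,"tx": 0,"ty": 0,"tz": 0,"ax": 0,"ay": 0,"az": 0}
    - {"claw": 1,"tx": 0,"ty": 0,"tz": 0,"ax": 0,"ay": 0,"az": 0}
    - {"claw": 1,"tx": 0,"ty": 0,"tz": 0,"ax": 0,"ay": 0,"az": 0}
    - {"claw": 1,"tx": 0,"ty": 0,"tz": 0,"ax": 0,"ay": 0,"az": 0}
    - {"claw": 1,"tx": 0,"ty": 0,"tz": -0.01,"ax": 0,"ay": 0,"az": 0}
    - {"claw": 1,"tx": 0,"ty": 0,"tz": -0.03,"ax": 0,"ay": 0,"az": 0}
    - {"claw": 1,"tx": 0,"ty": 0,"tz": -0.04,"ax": 0,"ay": 0,"az": 0}
    - {"claw": 1,"tx": 0,"ty": 0,"tz": -0.04,"ax": 0,"ay": 0,"az": 0}
    - {"claw": 1,"tx": 0,"ty": 0,"tz": -0.04,"ax": 0,"ay": 0,"az": 0}
    - {"claw": 1,"tx": 0,"ty": 0,"tz": -0.04,"ax": 0,"ay": 0,"az": 0}

```text
clock: 18.62
tcp_pos: [0.5355, 0.2923, 0.4032]
orientation: [-0.783, -3.042, 0.001]
contact_force: [1.3, 0.2, -1.8]
grip_width: 0.0133
gripper_force: 58.6
```

```bash
python3 - <<'E'
from h import *
go((.522,.058,.40),112)
T,m,im=snap("wrist","w6.png")
for t in "cap cap_grip".split(): tip(T,t,"wrist",1)
E
```

```text
t 18.62 tcp [0.5355 0.2923 0.4032] yawY 61.12 zax [-0. -0. -1.] q [ 0.07  0.54 -0.94  1.67  0.46  1.17  0.08] F [ 1.3  0.2 -1.8] Mz [ 0.01 -0.15  0.  ] w 0.0133 gf 58.6
shift [-0.1013 -0.2117  0.0033]
az -50.88
wrist cap 0.93 [0.5391 0.2891 0.2044]
wrist cap_grip 0.88 [0.5374 0.29   0.2436]
```

Emit:
arm_command:
  plan:
    - {"claw": 1,"tx": -0.0203,"ty": -0.0174,"tz": 0,"ax": 0,"ay": 0,"az": 0}
    - {"claw": 1,"tx": -0.0203,"ty": -0.0174,"tz": 0,"ax": 0,"ay": 0,"az": 0}
    - {"claw": 1,"tx": -0.0203,"ty": -0.0174,"tz": 0,"ax": 0,"ay": 0,"az": 0}
    - {"claw": 1,"tx": -0.0203,"ty": -0.0174,"tz": 0,"ax": 0,"ay": 0,"az": 0}
    - {"claw": 1,"tx": -0.0203,"ty": -0.0174,"tz": 0,"ax": 0,"ay": 0,"az": 0}
    - {"claw": 1,"tx": -0.0203,"ty": -0.0174,"tz": 0,"ax": 0,"ay": 0,"az": 0}
    - {"claw": 1,"tx": -0.0203,"ty": -0.0174,"tz": 0,"ax": 0,"ay": 0,"az": 0}
    - {"claw": 1,"tx": -0.0203,"ty": -0.0174,"tz": 0,"ax": 0,"ay": 0,"az": 0}
    - {"claw": 1,"tx": 0,"ty": 0,"tz": 0,"ax": 0,"ay": 0,"az": -6.3}
    - {"claw": 1,"tx": 0,"ty": 0,"tz": 0,"ax": 0,"ay": 0,"az": -6.3}

```text
clock: 19.6
tcp_pos: [0.6113, 0.089, 0.3987]
orientation: [-0.444, -3.107, 0.004]
contact_force: [-0.1, 1.5, -2.2]
grip_width: 0.0129
gripper_force: 59.0
```

Emit:
arm_command:
  plan:
    - {"claw": 1,"tx": 0,"ty": 0,"tz": 0,"ax": 0,"ay": 0,"az": -6.3}
    - {"claw": 1,"tx": 0,"ty": 0,"tz": 0,"ax": 0,"ay": 0,"az": -6.3}
    - {"claw": 1,"tx": 0,"ty": 0,"tz": 0,"ax": 0,"ay": 0,"az": -6.3}
    - {"claw": 1,"tx": 0,"ty": 0,"tz": 0,"ax": 0,"ay": 0,"az": -6.3}
    - {"claw": 1,"tx": 0,"ty": 0,"tz": 0,"ax": 0,"ay": 0,"az": -6.3}
    - {"claw": 1,"tx": 0,"ty": 0,"tz": 0,"ax": 0,"ay": 0,"az": -6.3}
    - {"claw": 1,"tx": 0,"ty": 0,"tz": 0,"ax": 0,"ay": 0,"az": 0}
    - {"claw": 1,"tx": 0,"ty": 0,"tz": 0,"ax": 0,"ay": 0,"az": 0}
    - {"claw": 1,"tx": 0,"ty": 0,"tz": 0,"ax": 0,"ay": 0,"az": 0}
    - {"claw": 1,"tx": 0,"ty": 0,"tz": 0,"ax": 0,"ay": 0,"az": 0}

```text
clock: 20.43
tcp_pos: [0.6109, 0.0922, 0.4003]
orientation: [0.582, -3.086, 0.001]
contact_force: [0.2, 0.5, -2.0]
grip_width: 0.013
gripper_force: 58.9
```

```bash
python3 - <<'E'
from h import *
T,m,im=snap("wrist","w7.png")
for t in "neck_mouth notch yellow_mark tank cap cap_grip".split(): tip(T,t,"wrist",2)
go((.523,.058,.38),112)
E
```

```text
wrist neck_mouth 0.67 [0.5224 0.0597 0.1303]
wrist neck_mouth 0.29 [0.6151 0.0902 0.2419]
wrist notch 0.96 [0.5589 0.0703 0.1278]
wrist yellow_mark 0.55 [0.5624 0.0425 0.1308]
wrist yellow_mark 0.55 [0.523  0.0597 0.1301]
wrist tank 0.97 [0.5212 0.0602 0.0027]
wrist cap 0.62 [0.6154 0.09   0.1998]
wrist cap_grip 0.88 [0.6162 0.0901 0.2426]
t 20.78 tcp [0.6111 0.0923 0.4008] yawY 111.47 zax [ 0. -0. -1.] q [ 0.51  0.63 -1.11  1.65  0.59  1.24  1.22] F [ 0.1 -0.4 -1.2] Mz [ 0.02  0.05 -0.04] w 0.0128 gf 58.9
shift [0.0945 0.0003 0.0208]
az -0.53
```

View pics/w7.png

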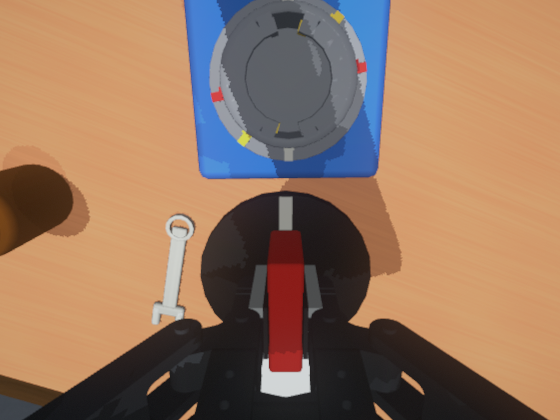

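The wrist view shows the open mouth at about (288,77) with notches at (287,20) and (288,131). The cap bar at column 286 is in line with them. I'll fit both circles to get the centre offset.

```bash
cat > fit.py <<'E'
from h import *
from scipy.optimize import least_squares
def circ(T,m,mask,c,angs,z,rad):
    P=[]
    for a in np.radians(angs):
        for k in range(20,150):
            u,v=c[0]+k*np.cos(a),c[1]+k*np.sin(a)
            if not(0<=int(v)<420): break
            if mask[int(v),int(u)]: P.append(ray(T,m,u,v,z)[:2]); break
    P=np.array(P); f=lambda q:np.hypot(*(P-q[:2]).T)-rad
    s=least_squares(f,P.mean(0),loss="soft_l1",f_scale=.001); f2=lambda q:np.hypot(*(P-q[:2]).T)-q[2]
    s2=least_squares(f2,[*s.x,rad],loss="soft_l1",f_scale=.001)
    print(len(P),"fixed",s.x.round(4),"rms",np.std(s.fun).round(4),"free",s2.x.round(4)); return s.x
E
python3 - <<'E'
from fit import *
T,m=campose("wrist"); im=cv2.cvtColor(cv2.imread("pics/w7.png"),cv2.COLOR_BGR2HSV); H,S,V=[im[...,i].astype(int) for i in range(3)]
blue=(H>100)&(H<130)&(S>130)
print("plate"); n=circ(T,m,blue,(288,77),range(-30,211,3),.08,.062)
wood=(S>70)&(H<25)
o=r.get_obs(); 
print("disc"); c=circ(T,m,wood,(286,268),list(range(-150,-100,3))+list(range(-80,-20,3)),o["tcp_pos"][2]-.2025+.021,.042)
M=R.from_rotvec(o["orientation"]).as_matrix()
print("tcp",o["tcp_pos"],"cap-tcp tool",(M.T@np.r_[c-o["tcp_pos"][:2],0]).round(4)); d=n-c; print("neck-cap tool",(M.T@np.r_[d,0]).round(4))
# notch direction: notch/mark px
for a in((287.5,20),(288,131)): print(ray(T,m,*a,.127))
p,q=ray(T,m,287.5,20,.127),ray(T,m,288,131,.127); e=(q-p); print("notch yaw",np.degrees(np.arctan2(e[1],e[0])),((p+q)/2))
E
```

```text
plate
81 fixed [0.5241 0.0594] rms 0.0005 free [0.524  0.0593 0.0621]
disc
37 fixed [0.6386 0.1035] rms 0.0019 free [0.6071 0.0902 0.0094]
tcp [0.61109048 0.09229865 0.40079633] cap-tcp tool [-0.0297  0.0004  0.    ]
neck-cap tool [ 0.1227  0.0008 -0.    ]
[0.49212114 0.04602623 0.127     ]
[0.55475282 0.07118788 0.127     ]
notch yaw 21.8873056023099 [0.52343698 0.05860706 0.127     ]
```

```bash
sed -i 's/range(20,150)/range(55,150)/' fit.py; python3 - <<'E'
from fit import *
T,m=campose("wrist"); im=cv2.cvtColor(cv2.imread("pics/w7.png"),cv2.COLOR_BGR2HSV); H,S,V=[im[...,i].astype(int) for i in range(3)]
wood=(S>70)&(H<25)&(V>60)
o=r.get_obs(); M=R.from_rotvec(o["orientation"]).as_matrix()
c=circ(T,m,wood,(286,268),list(range(-165,-100,3))+list(range(-80,-15,3)),o["tcp_pos"][2]-.2025+.021,.042)
print("cap-tcp tool",(M.T@np.r_[c-o["tcp_pos"][:2],0]).round(4)); d=np.array([.524,.0594])-c; print("neck-cap tool",(M.T@np.r_[d,0]).round(4))
E
```

```text
44 fixed [0.6121 0.0921] rms 0.0005 free [0.6096 0.0911 0.0398]
cap-tcp tool [-0.0009 -0.0006  0.    ]
neck-cap tool [ 0.094   0.0018 -0.    ]
```

Emit:
arm_command:
  plan:
    - {"claw": 1,"tx": 0.0155,"ty": 0.0002,"tz": 0,"ax": 0,"ay": 0,"az": -0.4}
    - {"claw": 1,"tx": 0.0155,"ty": 0.0002,"tz": 0,"ax": 0,"ay": 0,"az": 0}
    - {"claw": 1,"tx": 0.0155,"ty": 0.0002,"tz": 0,"ax": 0,"ay": 0,"az": 0}
    - {"claw": 1,"tx": 0.0155,"ty": 0.0002,"tz": 0,"ax": 0,"ay": 0,"az": 0}
    - {"claw": 1,"tx": 0.0155,"ty": 0.0002,"tz": 0,"ax": 0,"ay": 0,"az": 0}
    - {"claw": 1,"tx": 0.0155,"ty": 0.0002,"tz": 0,"ax": 0,"ay": 0,"az": 0}
    - {"claw": 1,"tx": 0,"ty": 0,"tz": 0.015,"ax": 0,"ay": 0,"az": 0}
    - {"claw": 1,"tx": 0,"ty": 0,"tz": 0.015,"ax": 0,"ay": 0,"az": 0}
    - {"claw": 1,"tx": 0,"ty": 0,"tz": 0.015,"ax": 0,"ay": 0,"az": 0}
    - {"claw": 1,"tx": 0,"ty": 0,"tz": 0.015,"ax": 0,"ay": 0,"az": 0}

```text
clock: 21.62
tcp_pos: [0.5247, 0.0589, 0.3386]
orientation: [0.596, -3.084, -0.001]
contact_force: [0.5, -0.0, -1.3]
grip_width: 0.0126
gripper_force: 59.0
```

Emit:
arm_command:
  plan:
    - {"claw": 1,"tx": 0,"ty": 0,"tz": 0.003,"ax": 0,"ay": 0,"az": 0}
    - {"claw": 1,"tx": 0,"ty": 0,"tz": 0.003,"ax": 0,"ay": 0,"az": 0}
    - {"claw": 1,"tx": 0,"ty": 0,"tz": 0.003,"ax": 0,"ay": 0,"az": 0}
    - {"claw": 1,"tx": 0,"ty": 0,"tz": 0.002,"ax": 0,"ay": 0,"az": 0}
    - {"claw": 1,"tx": 0,"ty": 0,"tz": 0.002,"ax": 0,"ay": 0,"az": 0}
    - {"claw": 1,"tx": 0,"ty": 0,"tz": 0,"ax": 0,"ay": 0,"az": 0}
    - {"claw": 1,"tx": 0,"ty": 0,"tz": 0,"ax": 0,"ay": 0,"az": 0}
    - {"claw": 1,"tx": 0,"ty": 0,"tz": 0,"ax": 0,"ay": 0,"az": 0}
    - {"claw": 1,"tx": 0,"ty": 0,"tz": 0,"ax": 0,"ay": 0,"az": 0}
    - {"claw": 1,"tx": 0,"ty": 0,"tz": 0,"ax": 0,"ay": 0,"az": 0}

```text
clock: 22.45
tcp_pos: [0.5243, 0.0588, 0.3279]
orientation: [-0.596, 3.084, -0.0]
contact_force: [-1.0, -0.0, -1.4]
grip_width: 0.0131
gripper_force: 58.9
```

```bash
python3 - <<'E'
from h import *
go((.524,.0594,.3195),111.9)
for n in ("top","scene"):
    T,m,im=snap(n,n+"8.png")
    for t in "cap cap_grip neck_mouth".split(): tip(T,t,n,1)
E
```

```text
t 22.45 tcp [0.5243 0.0588 0.3279] yawY 111.88 zax [ 0. -0. -1.] q [ 0.63  0.58 -1.12  1.93  0.61  1.03  1.18] F [-1.  -0.  -1.4] Mz [0.08 0.27 0.01] w 0.0131 gf 58.9
shift [0.0001 0.0007 0.0084]
az -0.02
scene cap 0.73 [0.5279 0.0612 0.1252]
scene cap_grip 0.94 [0.5238 0.0575 0.1696]
scene neck_mouth 0.84 [0.5226 0.0613 0.1257]
```

Emit:
arm_command:
  plan:
    - {"claw": 1,"tx": 0,"ty": 0,"tz": 0.0015,"ax": 0,"ay": 0,"az": 0}
    - {"claw": 1,"tx": 0,"ty": 0,"tz": 0.0015,"ax": 0,"ay": 0,"az": 0}
    - {"claw": 1,"tx": 0,"ty": 0,"tz": 0.0015,"ax": 0,"ay": 0,"az": 0}
    - {"claw": 1,"tx": 0,"ty": 0,"tz": 0.001,"ax": 0,"ay": 0,"az": 0}
    - {"claw": 1,"tx": 0,"ty": 0,"tz": 0.001,"ax": 0,"ay": 0,"az": 0}
    - {"claw": 1,"tx": 0,"ty": 0,"tz": 0.001,"ax": 0,"ay": 0,"az": 0}
    - {"claw": 1,"tx": 0,"ty": 0,"tz": 0.001,"ax": 0,"ay": 0,"az": 0}
    - {"claw": 1,"tx": 0,"ty": 0,"tz": 0,"ax": 0,"ay": 0,"az": 0}
    - {"claw": 1,"tx": 0,"ty": 0,"tz": 0,"ax": 0,"ay": 0,"az": 0}
    - {"claw": 1,"tx": 0,"ty": 0,"tz": 0,"ax": 0,"ay": 0,"az": 0}

```text
clock: 23.68
tcp_pos: [0.5243, 0.0588, 0.3197]
orientation: [0.596, -3.084, 0.001]
contact_force: [-4.8, -1.5, 5.6]
grip_width: 0.0128
gripper_force: 60.1
```

```bash
python3 -c "
from h import *
st()"
```

```text
t 23.68 tcp [0.5243 0.0588 0.3197] yawY 111.88 zax [ 0.    -0.001 -1.   ] q [ 0.62  0.59 -1.11  1.94  0.63  1.02  1.17] F [-4.8 -1.5  5.6] Mz [-0.26  0.77 -0.02] w 0.0128 gf 60.1
```

Emit:
arm_command:
  plan:
    - {"claw": 1,"tx": 0.001,"ty": 0,"tz": 0.0003,"ax": 0,"ay": 0,"az": 0}
    - {"claw": 1,"tx": 0,"ty": 0,"tz": 0,"ax": 0,"ay": 0,"az": 0}
    - {"claw": 1,"tx": 0,"ty": 0,"tz": 0,"ax": 0,"ay": 0,"az": 0}
    - {"claw": 1,"tx": 0,"ty": 0,"tz": 0,"ax": 0,"ay": 0,"az": 3}
    - {"claw": 1,"tx": 0,"ty": 0,"tz": 0,"ax": 0,"ay": 0,"az": 3}
    - {"claw": 1,"tx": 0,"ty": 0,"tz": 0,"ax": 0,"ay": 0,"az": 3}
    - {"claw": 1,"tx": 0,"ty": 0,"tz": 0,"ax": 0,"ay": 0,"az": 3}
    - {"claw": 1,"tx": 0,"ty": 0,"tz": 0,"ax": 0,"ay": 0,"az": 3}
    - {"claw": 1,"tx": 0,"ty": 0,"tz": 0,"ax": 0,"ay": 0,"az": 0}
    - {"claw": 1,"tx": 0,"ty": 0,"tz": 0,"ax": 0,"ay": 0,"az": 0}
  squeeze: 80

```text
clock: 24.52
tcp_pos: [0.5238, 0.0595, 0.3197]
orientation: [-0.192, 3.134, 0.002]
contact_force: [-0.6, 3.1, 5.5]
grip_width: 0.0131
gripper_force: 79.0
```

```bash
python3 -c "
from h import *
st()"
```

```text
t 24.52 tcp [0.5238 0.0595 0.3197] yawY 97.01 zax [ 0.002  0.001 -1.   ] q [ 0.58  0.56 -1.06  1.94  0.58  0.99  0.95] F [-0.6  3.1  5.5] Mz [ 0.6   0.28 -0.11] w 0.0131 gf 79.0
```

Emit:
arm_command:
  plan:
    - {"claw": 1,"tx": 0,"ty": 0,"tz": 0,"ax": 0,"ay": 0,"az": 4}
    - {"claw": 1,"tx": 0,"ty": 0,"tz": 0,"ax": 0,"ay": 0,"az": 4}
    - {"claw": 1,"tx": 0,"ty": 0,"tz": 0,"ax": 0,"ay": 0,"az": 4}
    - {"claw": 1,"tx": 0,"ty": 0,"tz": 0,"ax": 0,"ay": 0,"az": 4}
    - {"claw": 1,"tx": 0,"ty": 0,"tz": 0,"ax": 0,"ay": 0,"az": 4}
    - {"claw": 1,"tx": 0,"ty": 0,"tz": 0,"ax": 0,"ay": 0,"az": 3}
    - {"claw": 1,"tx": 0,"ty": 0,"tz": 0,"ax": 0,"ay": 0,"az": 2}
    - {"claw": 1,"tx": 0,"ty": 0,"tz": 0,"ax": 0,"ay": 0,"az": 0}
    - {"claw": 1,"tx": 0,"ty": 0,"tz": 0,"ax": 0,"ay": 0,"az": 0}
    - {"claw": 1,"tx": 0,"ty": 0,"tz": 0,"ax": 0,"ay": 0,"az": 0}

```text
clock: 25.35
tcp_pos: [0.5238, 0.0591, 0.3197]
orientation: [0.491, 3.101, 0.002]
contact_force: [-2.2, 1.3, 5.7]
grip_width: 0.0127
gripper_force: 79.1
```

```bash
python3 - <<'E'
from h import *
st()
T,m,im=snap("wrist","w9.png"); tip(T,"yellow_mark","wrist",2); tip(T,"cap","wrist",1)
T,m,im=snap("scene","s9.png")
for t in "hook_mid handle_window_top basket cap cap_grip neck_mouth".split(): tip(T,t,"scene",1)
a=cv2.imread("pics/w9.png")[0:420]; b=cv2.imread("pics/s9.png")[110:260,60:330]
o=np.zeros((600,560,3),np.uint8); o[:300,:400]=cv2.resize(a,(400,300)); o[300:,:540]=cv2.resize(b,(540,300)); cv2.imwrite("pics/c9.png",o)
E
```

```text
t 25.35 tcp [0.5238 0.0591 0.3197] yawY 72.01 zax [ 0.002  0.001 -1.   ] q [ 0.52  0.51 -0.96  1.94  0.51  0.95  0.57] F [-2.2  1.3  5.7] Mz [0.32 0.41 0.02] w 0.0127 gf 79.1
wrist cap 0.8 [0.528  0.0577 0.1192]
scene hook_mid 0.91 [ 0.508  -0.3202  0.1908]
scene handle_window_top 0.97 [ 0.5019 -0.3175  0.1901]
scene basket 0.89 [ 0.507  -0.3176  0.0937]
scene cap 0.72 [0.5256 0.0588 0.1155]
scene cap_grip 0.73 [ 7.248e-01  1.498e-01 -3.000e-04]
scene neck_mouth 0.74 [0.5234 0.0606 0.1278]
```

View pics/c9.png

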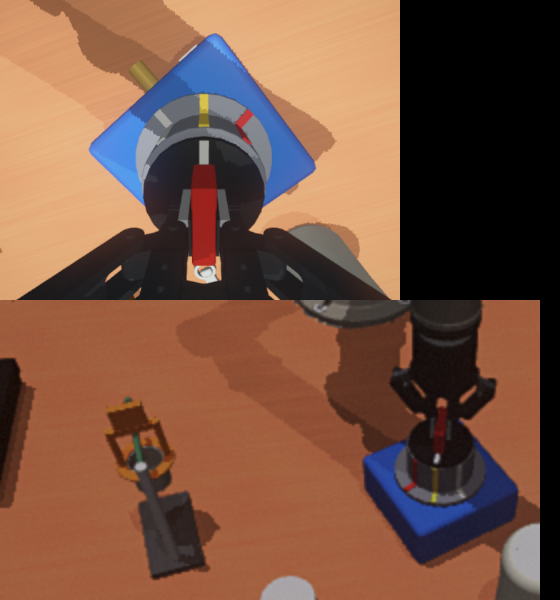

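The cap's bar points straight at the yellow mark at column 204 of the wrist inset, seated and gripped. The basket hangs on the hook, so I'll hand in.

```bash
python3 -c "
from bench import r
print(r.hand_in())"
```

```text
the job is handed in; nothing more can be done
None
```

The job is handed in: the basket hangs let go on the hook, and the cap sits in the neck, turned about 40 degrees clockwise to the yellow mark, still gripped and steady; the hand-in call returned no verdict.

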